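# Line up the colour standards for the meter

### The arm

A 6-joint arm with a two-finger parallel gripper is mounted at the origin on the work surface. World frame = base frame: x ahead of the robot, y to its left, z up, the work surface at z = 0. Lengths are in mm, angles in degrees, forces in N, time in s.
With the tool pointing down it reaches from about 300 to 850 mm from the base axis. Payload 4.2 kg.
Tool frame: the origin (TCP) lies midway between the tips of the shut fingers; the grasp point (between the pads) lies 19 mm behind it; z points along the fingers, y is the line along which they close (so a half turn about z gives the same grasp; the last joint's range is limited). The gripper opens to 91 mm and grips with 3 to 60 N. Pads are 32 mm wide; open, the fingers measure 118 mm over their backs; the gripper's body (76 mm by 178 mm) begins 60 mm behind the grasp point.
Start: joints at [-70.818, 18.312, 89.639, -0, 72.044, -1.146], TCP at [199.761, -539.202, 213.976] pointing down, gripper open.
Joint ranges: [-177.97, 177.97], [-48.28, 115.42], [12.27, 149.76], [-77.06, 257.06], [2.81, 150.46], [-146.56, 146.56]. Speed limits (degrees/s): [147.25, 147.25, 180, 180, 180, 180].

### API

Orientations are given as [roll, pitch, yaw] about the fixed x, y, z axes, in that order (R = Rz(yaw) Ry(pitch) Rx(roll)).
In Python, from workcell import env gives the robot as it stands.
- The arm moves only by the shell command python3 -m jog 'ROWS' [FORCE]. ROWS is a JSON object of lists of equal length, an entry for each row: "jaw": the finger opening in mm, from 0 to 91.2; "slide": the shift along the tool's x, y, z in units of 30 mm (1.0 is 30 mm), a list of three; "spin": the turn about the tool's z in units of 8 degrees (1.0 is 8 degrees). In form: {"jaw": [jaw, ...], "slide": [[dx, dy, dz], ...], "spin": [spin, ...]}. A call has 1 to 10 rows; each row shifts and turns the commanded pose from where the row before left it, along the tool's axes as they then stand; what a row does not reach is not made up. A row lasts 1/10 s, in which the tool goes at most 50 mm and 8.59 degrees, less where a joint would pass 70% of its speed; a pose out of reach is approached as far as the arm can. A call is refused whole if a number of a shift passes 1 or a number of a turn 1, either way. A call with a gripper value outside its range is refused whole. The fingers move at their own pace and stop on an object; FORCE is the grip in N (left out, the last holds). Time passes only in rows, so rows that do not move let the fingers close. It gives the time, the measured TCP pose, the force, the opening and the grip force at its end, in the units of the state.
- env.state(): the state, without advancing time (a new reading comes with each control period).
- env.grab_frame(name): name is "side" or "top" or "wrist"; returns the picture (384x512x3 uint8, red, green, blue); there is no depth.
- env.camera_model(name): a dict with "fx", "fy", "cx", "cy" (pixels), "D" ([k1, k2, p1, p2, k3] as OpenCV has them; the pictures are not rectified), "camera_from_world" (4x4, takes a point from world to camera coordinates). Camera axes: x right, y up, looking along -z (the intrinsics and any distortion apply to the point x, -y, -z); pixel columns grow to the right and rows downward; lengths in mm; the calibration is good to about 2 mm. A picture is of the moment at which its call begins: read the wrist's pose just before it. camera_model takes no time and is no camera call; for the wrist camera it gives the pose at the moment of the call.
- env.job_done(): hands the job in; it is judged then, once.
The state is a dict: "time_s": time; "qpos": joint angles; "qvel": joint speeds; "effort": joint torques, N m; "ee_pos": TCP position; "ee_rot": TCP orientation; "force": force on the tool from outside, world axes, zero at the start; "torque": the same for the moment, N m; "gripper_width": finger opening in mm; "gripper_force": force on a finger pad.
Only numpy, scipy, OpenCV 4.12 (cv2) and the standard library are available. Lean on these libraries where they do the work, as an engineer would, in place of code of your own. Each camera call takes 0.05 s, during which the arm holds its last target. There are 200 camera calls.

### The job

Get the colour standards ready for calibrating the grey colour meter: stand the four pink sealed vials on the four dark pads of the white tray, one wholly on each pad, in order of shade, with the palest on the pad nearest the meter and the darkest on the pad farthest from it. They are glass, so keep them upright and set them down gently without letting them drop, and leave the green tube rack where it stands.

Things in the scene. Friction and masses are not known exactly. Their poses are not given: they have to be found in the camera images.
- standard_1: The palest, nearly white pink of the four colour standards. Sealed upright glass vial cast solid with tinted resin, loose, 75 to 145 g: round body 42 mm in diameter and straight up to 47 mm, shoulder in the same tint, 21 mm aluminium crimp cap with a white dot, 73 mm tall in all. Origin: centre of its underside; z up; yaw has no meaning.
- standard_2: The second, light rose pink of the four colour standards. Sealed upright glass vial cast solid with tinted resin, loose, 75 to 145 g: round body 42 mm in diameter and straight up to 47 mm, shoulder in the same tint, 21 mm aluminium crimp cap with a white dot, 73 mm tall in all. Origin: centre of its underside; z up; yaw has no meaning.
- standard_3: The third, strong magenta of the four colour standards. Sealed upright glass vial cast solid with tinted resin, loose, 75 to 145 g: round body 42 mm in diameter and straight up to 47 mm, shoulder in the same tint, 21 mm aluminium crimp cap with a white dot, 73 mm tall in all. Origin: centre of its underside; z up; yaw has no meaning.
- standard_4: The darkest, deep wine, nearly black-purple of the four colour standards. Sealed upright glass vial cast solid with tinted resin, loose, 75 to 145 g: round body 42 mm in diameter and straight up to 47 mm, shoulder in the same tint, 21 mm aluminium crimp cap with a white dot, 73 mm tall in all. Origin: centre of its underside; z up; yaw has no meaning.
- pad_a: First pad of the standards tray, counted from the tray's +y end: dark round rubber pad 62 mm in diameter, fixed, level; like the other three. Origin: centre of its top face, 8 mm above the bench; z up, y along the row. Pads stand 72 mm apart in one straight row on a white tray (310 x 90 mm, floor 5 mm, rim 11 mm high over the bench).
- pad_b: Second pad of the standards tray, counted from the tray's +y end: dark round rubber pad 62 mm in diameter, fixed, level; like the other three. Origin: centre of its top face, 8 mm above the bench; z up, y along the row. Pads stand 72 mm apart in one straight row on a white tray (310 x 90 mm, floor 5 mm, rim 11 mm high over the bench).
- pad_c: Third pad of the standards tray, counted from the tray's +y end: dark round rubber pad 62 mm in diameter, fixed, level; like the other three. Origin: centre of its top face, 8 mm above the bench; z up, y along the row. Pads stand 72 mm apart in one straight row on a white tray (310 x 90 mm, floor 5 mm, rim 11 mm high over the bench).
- pad_d: Fourth pad of the standards tray, counted from the tray's +y end: dark round rubber pad 62 mm in diameter, fixed, level; like the other three. Origin: centre of its top face, 8 mm above the bench; z up, y along the row. Pads stand 72 mm apart in one straight row on a white tray (310 x 90 mm, floor 5 mm, rim 11 mm high over the bench).
- meter: The colour meter: fixed grey bench instrument, 200 mm deep (x), 160 mm wide (y), 110 mm high, with a small greenish display, keys, and a round black hood over its vial well. It stands beyond one end of the tray, left or right; a round blue mini centrifuge stands beyond its other end. Origin: centre of its underside; z up; front faces -x.
- tube_rack: Bystander: bright green microtube rack holding six small capped tubes, loose, 94 mm (its x) by 60 mm (its y), 28 mm high, 41 mm to the tops of the tubes. It stands in the row of waiting vials, at least 35 mm clear of them. Origin: centre of its underside; z up.

How it is judged (in metres and radians):
At the end, for the whole second after the job is handed in: All four vials stand upright (within 0.1 rad), at rest and released, centred within 10 mm on the pads, one to a pad, from the palest on the pad nearest the meter to the darkest on the farthest; the green tube rack is within 15 mm of where it started (((world y of meter above 0 m and horizontal distance between standard_1 and pad_a below 0.01 m and z of standard_1 in the frame of pad_a between -0.004 and 0.004 m and horizontal distance between standard_2 and pad_b below 0.01 m and z of standard_2 in the frame of pad_b between -0.004 and 0.004 m and horizontal distance between standard_3 and pad_c below 0.01 m and z of standard_3 in the frame of pad_c between -0.004 and 0.004 m and horizontal distance between standard_4 and pad_d below 0.01 m and z of standard_4 in the frame of pad_d between -0.004 and 0.004 m) or (world y of meter below 0 m and horizontal distance between standard_1 and pad_d below 0.01 m and z of standard_1 in the frame of pad_d between -0.004 and 0.004 m and horizontal distance between standard_2 and pad_c below 0.01 m and z of standard_2 in the frame of pad_c between -0.004 and 0.004 m and horizontal distance between standard_3 and pad_b below 0.01 m and z of standard_3 in the frame of pad_b between -0.004 and 0.004 m and horizontal distance between standard_4 and pad_a below 0.01 m and z of standard_4 in the frame of pad_a between -0.004 and 0.004 m)) and angle between each of standard_1, standard_2, standard_3, standard_4's own z axis and vertical below 0.1 rad and linear speed of each of standard_1, standard_2, standard_3, standard_4 below 0.02 m/s and distance of tube_rack from where it was at the start of the episode below 0.015 m); the robot touches nothing.
It fails at once if a vial is tipped over (more than 0.6 rad from upright) (angle between any of standard_1, standard_2, standard_3, standard_4's own z axis and vertical above 0.6 rad).
It fails at once if a vial is dropped: it moves faster than 0.5 m/s (a free fall of about 13 mm) while the fingers do not hold it ((linear speed of standard_1 above 0.5 m/s and contact force between standard_1 and the fingers below 0.05 N) or (linear speed of standard_2 above 0.5 m/s and contact force between standard_2 and the fingers below 0.05 N) or (linear speed of standard_3 above 0.5 m/s and contact force between standard_3 and the fingers below 0.05 N) or (linear speed of standard_4 above 0.5 m/s and contact force between standard_4 and the fingers below 0.05 N)).
It fails at once if the green tube rack is pushed more than 15 mm (distance of tube_rack from where it was at the start of the episode above 0.015 m).
It also fails if it takes over 109 s, if anything falls off the work surface, if the arm or the gripper's body presses on something with over 40 N, if the wrist force passes 120 N, or if a joint passes its speed limit or range.

## Working session

There is one attempt and no reset: what is moved stays moved. The work goes in short steps, Python scripts to look and compute and a shell command to move; the robot and the scene stay as the last step left them, time stands still between calls to the robot, and variables do not carry over. Pictures are saved under pics/ and viewed, at most 14 in all, crops included, and the job is handed in when it is done.

```bash
mkdir -p pics; ls
python3 - <<'E'
from workcell import env
import cv2,numpy as np
s=env.state();print(s)
for n in ("top","side"):
    cv2.imwrite(f"pics/{n}0.png",env.grab_frame(n)[:,:,::-1]); m=env.camera_model(n);print(n,m)
E
```

```text
pics
{'time_s': 0.0, 'qpos': array([-7.08191601e+01,  1.83510307e+01,  8.97051737e+01, -1.42457923e-03,
        7.20425876e+01, -1.14592989e+00]), 'qvel': array([ 0.034538  ,  0.0068446 ,  0.03163811, -0.08308249, -0.05134329,
       -0.04031677]), 'effort': array([-3.99946275e-04, -4.12458587e+01, -2.31972224e+01,  7.26727070e-02,
        4.56352439e-02, -1.39489180e-04]), 'ee_pos': array([ 199.57222924, -538.73301318,  213.13473787]), 'ee_rot': array([-1.79901201e+02, -6.21579239e-04,  2.03272096e+01]), 'force': array([0.54157901, 0.09823504, 0.33254509]), 'torque': array([-0.04873328, -0.00089977,  0.05104097]), 'gripper_force': 0.0, 'gripper_width': 91.39646122889444}
top {'fx': 427.70876744964, 'fy': 427.70876744964, 'cx': 261.3641004551741, 'cy': 189.83789545242212, 'D': array([0.01242789, 0.        , 0.        , 0.        , 0.        ]), 'camera_from_world': array([[ 2.77644245e-02, -9.99140034e-01,  3.07949672e-02,
        -3.27647841e+01],
       [ 9.92424963e-01,  3.12398462e-02,  1.18813993e-01,
        -5.32064064e+02],
       [-1.19673847e-01,  2.72628920e-02,  9.92438867e-01,
        -1.09252747e+03],
       [ 0.00000000e+00,  0.00000000e+00,  0.00000000e+00,
         1.00000000e+00]])}
side {'fx': 353.4850546973082, 'fy': 353.4850546973082, 'cx': 262.2817086205033, 'cy': 190.53051741545394, 'D': array([-0.05207957,  0.        ,  0.        ,  0.        ,  0.        ]), 'camera_from_world': array([[-7.46705867e-01, -6.65131531e-01,  5.51311208e-03,
         4.02024545e+02],
       [ 5.15585709e-01, -5.73542796e-01,  6.36568958e-01,
        -3.06522606e+02],
       [-4.20240080e-01,  4.78172257e-01,  7.71200083e-01,
        -8.70000506e+02],
       [ 0.00000000e+00,  0.00000000e+00,  0.00000000e+00,
         1.00000000e+00]])}
```

View pics/top0.png

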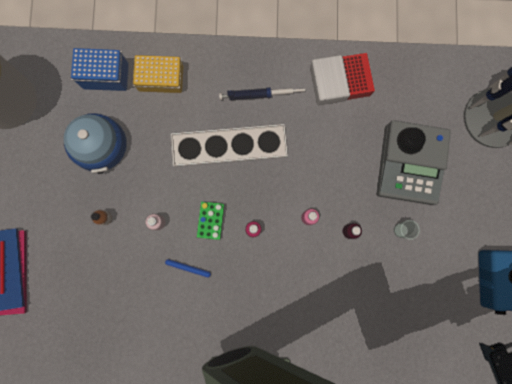

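View pics/side0.png

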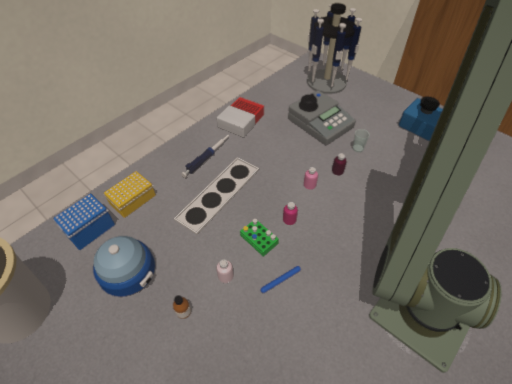

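Top view: meter is at right (410,165), i.e. −y, so the palest goes on the rightmost pad_d (269,141), then c (242,143), b (216,146), a (189,148). The vials are pale (153,222), magenta (254,229), rose (311,216) and wine (352,231); the rack is at (210,220). The side view shows the same layout.

```bash
cat > h.py <<'E'
from workcell import env
import cv2,numpy as np
def ray(cam,px):
    m=cam; K=np.array([[m['fx'],0,m['cx']],[0,m['fy'],m['cy']],[0,0,1]])
    u=cv2.undistortPoints(np.array([[px]],float),K,m['D'])[0,0]
    T=m['camera_from_world'];R=T[:3,:3];d=R.T@np.array([u[0],-u[1],-1.]);return -R.T@T[:3,3],d/np.linalg.norm(d)
def onplane(cam,px,z):
    o,d=ray(cam,px);return o+d*(z-o[2])/d[2]
def tri(rays):
    A=sum(np.eye(3)-np.outer(d,d) for o,d in rays);b=sum((np.eye(3)-np.outer(d,d))@o for o,d in rays);p=np.linalg.solve(A,b)
    return p,[np.linalg.norm(np.cross(p-o,d)) for o,d in rays]
def cen(mask,seed,r=14):
    n,l,st,c=cv2.connectedComponentsWithStats(mask.astype(np.uint8))
    i=min(range(1,n),key=lambda i:np.hypot(*(c[i]-seed))if st[i,4]>=4 else 1e9);return c[i],st[i,4]
E
python3 - <<'E'
from h import *
t=cv2.imread('pics/top0.png');s=cv2.imread('pics/side0.png');T=env.camera_model('top');S=env.camera_model('side')
g=lambda i:i.min(2)   # whiteness
caps={1:((153,221),(224,265)),2:((312,215),(312,171)),3:((253,229),(291,206)),4:((356,230),(341,156))}
for k,(a,b) in caps.items():
    ca,na=cen(g(t)>(205 if k==1 else 170),a);cb,nb=cen(g(s)>(205 if k==1 else 170),b)
    p,e=tri([ray(T,ca),ray(S,cb)]);print(k,ca.round(1),na,cb.round(1),nb,'tri',p.round(1),np.round(e,1),'top@73',onplane(T,ca,73).round(1))
v=t.max(2)
for n,a in zip('abcd',[(189,148),(216,146),(242,143),(269,141)]):
    ca,na=cen(v<75,a);print(n,ca.round(1),na,onplane(T,ca,8).round(1))
for n,a in zip('abcd',[(196,215),(212,199),(226,185),(240,172)]):
    ca,na=cen(s.max(2)<75,a);print(n,ca.round(1),na,onplane(S,ca,8).round(1))
hsv=cv2.cvtColor(t,cv2.COLOR_BGR2HSV)
ca,na=cen((abs(hsv[...,0].astype(int)-60)<15)&(hsv[...,1]>150),(210,220));print('rack',ca,na,onplane(T,ca,28).round(1))
big=lambda i,x,y,w,h,f:cv2.resize(i[y:y+h,x:x+w],None,fx=f,fy=f,interpolation=cv2.INTER_NEAREST)
cv2.imwrite('pics/c1.png',np.vstack([big(t,130,200,250,45,3),big(s,205,140,150,150,3)[:, :].copy() if 0 else cv2.copyMakeBorder(big(s,205,145,150,140,3),0,0,0,300,cv2.BORDER_CONSTANT)]))
E
```

```text
Traceback (most recent call last):
  File "h.py", line 14, in cen
    i=min(range(1,n),key=lambda i:np.hypot(*(c[i]-seed))if st[i,4]>=4 else 1e9);return c[i],st[i,4]
ValueError: min() iterable argument is empty
```

Run:
```python
from h import *
t=cv2.imread('pics/top0.png');s=cv2.imread('pics/side0.png')
for i,(x,y) in ((t,(153,221)),(t,(312,215)),(t,(356,230)),(s,(224,265)),(s,(341,156))):print(i.min(2)[y-7:y+8,x-8:x+9])
big=lambda i,x,y,w,h,f:cv2.resize(i[y:y+h,x:x+w],None,fx=f,fy=f,interpolation=cv2.INTER_NEAREST)
cv2.imwrite('pics/c1.png',np.vstack([big(t,130,200,250,45,3),cv2.copyMakeBorder(big(s,205,145,150,140,3),0,0,0,300,cv2.BORDER_CONSTANT)]))
```

```text
[[113 108 108 110 110 113 118 122 125 124 109  99  85  73  72  71  75]
 [112 111 108 115 126 133 137 138 140 137 132 122 108  87  76  70  73]
 [112 110 116 130 140 152 148 135 126 123 122 120 118 111  88  74  72]
 [109 115 130 142 148 165 166 151 133 112 104 107 115 130 111  85  69]
 [107 125 148 159 166 176 180 175 161 140 103  97 110 129 126  96  76]
 [114 134 159 173 179 182 182 178 172 161 121  96 103 123 136 113  82]
 [123 141 158 176 175 177 179 175 169 163 144 101 100 121 139 121  86]
 [129 150 164 175 172 177 180 177 168 161 151 104  97 120 144 126  90]
 [128 156 171 182 177 178 177 178 172 168 141 102 105 126 142 123  88]
 [126 152 170 180 182 181 178 182 178 161 120 107 131 143 145 119  84]
 [116 141 163 171 176 184 180 176 162 137 121 136 152 154 138 106  78]
 [112 129 154 165 170 171 164 154 141 139 143 155 157 151 125  93  75]
 [112 118 139 158 165 164 158 152 151 155 161 159 151 133 105  82  74]
 [112 109 120 139 155 161 163 161 162 162 159 154 135 111  87  76  75]
 [110 109 108 118 131 140 149 150 150 146 141 124 106  86  76  80  84]]
[[113 112 108 101  91  84  77  71 
[... 3529 characters left out ...]
114 115 117 131 150 157 160 155 143 129 118 116 116 115 115]
 [115 115 115 113 114 135 150 154 163 162 158 143 121 115 114 115 115]
 [114 113 106  87  81 113 140 153 162 163 161 145 122 115 115 115 116]
 [113 104  82  51  53  91 123 144 157 159 151 127 106 113 115 115 116]
 [107  82  50  34  46  82 109 122 130 129 116  87  73 101 114 115 115]
 [ 98  57  35  31  36  54  82 105 115 104  76  50  51  94 114 116 116]
 [ 95  49  31  31  32  34  45  59  65  57  40  33  42  90 113 115 116]
 [ 82  42  31  31  32  33  36  37  37  34  31  30  37  76 106 115 117]
 [ 77  38  31  31  32  33  34  37  34  33  31  30  37  75 106 116 118]
 [ 57  33  31  30  29  31  32  33  31  31  29  29  41  87 114 118 119]]
```

View pics/c1.png

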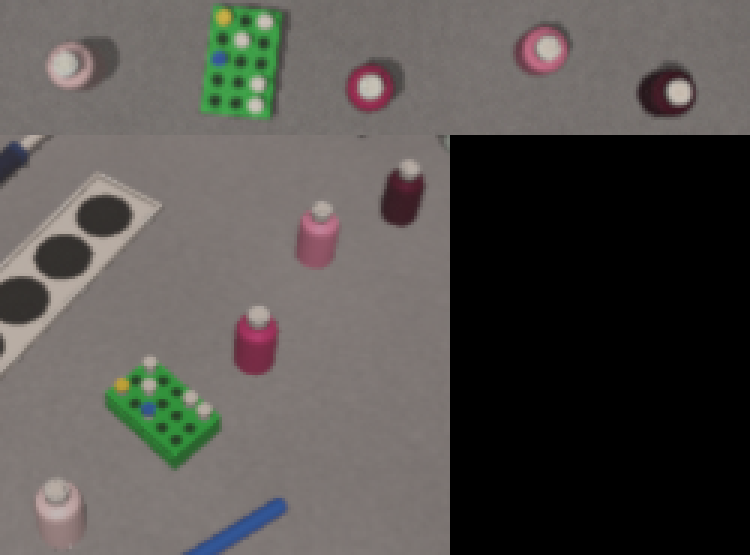

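The crop shows all four vials upright with grey-white caps: top-view caps at about (152,221), (253,229), (312.5,216) and (356.5,231). The rack is clear of all of them.

Run:
```python
from h import *
t=cv2.imread('pics/top0.png');s=cv2.imread('pics/side0.png');T=env.camera_model('top');S=env.camera_model('side')
def cap(i,k,th):
    m=i.min(2)>th
    if k==1: m&=(i.max(2).astype(int)-i.min(2))<22
    return m
caps={1:((152,221),(223,263)),2:((312,215),(312,170)),3:((253,229),(291,205)),4:((356,230),(341,155))}
for k,(a,b) in caps.items():
    ca,na=cen(cap(t,k,150),a);cb,nb=cen(cap(s,k,135),b)
    p,e=tri([ray(T,ca),ray(S,cb)]);print(k,ca.round(1),na,cb.round(1),nb,'tri',p.round(1),np.round(e,1),'top@73',onplane(T,ca,73).round(1))
for i,C,cs in ((t,T,[(189,148),(216,146),(242,143),(269,141)]),(s,S,[(196,215),(212,199),(226,185),(240,172)])):
  for n,a in zip('abcd',cs):
    ca,na=cen(i.max(2)<85,a);print(n,ca.round(1),na,onplane(C,ca,8).round(1))
h=cv2.cvtColor(t,cv2.COLOR_BGR2HSV)
# body check: saturated pink region centroid for 2,3
ca,na=cen((abs(h[...,0].astype(int)-60)<15)&(h[...,1]>100),(210,220));print('rack',ca,na,onplane(T,ca,28).round(1))
i=t[213:232,143:164].astype(int);print((i.max(2)-i.min(2))[4:14])
```

```text
1 [150.9 221. ] 54 [223.2 262.7] 51 tri [440.9 256.5  73.9] [0.3 0.3] top@73 [441.2 256.9  73. ]
2 [312.4 215.8] 47 [312.  169.1] 27 tri [ 465.8 -146.    75.5] [0. 0.] top@73 [ 465.9 -146.4   73. ]
3 [252.9 228.6] 42 [290.9 204.3] 33 tri [429.2   2.6  75.4] [0.1 0.1] top@73 [429.4   2.6  73. ]
4 [356.  230.3] 40 [341.3 155.1] 24 tri [ 432.4 -256.4   76.3] [0.1 0.1] top@73 [ 432.7 -257.2   73. ]
a [189.2 148.1] 365 [643.  180.4   8. ]
b [215.8 145.9] 357 [651.6 109.2   8. ]
c [242.1 143.7] 354 [660.4  38.2   8. ]
d [268.5 141.4] 349 [669.2 -33.5   8. ]
a [195.4 215.4] 254 [643.  181.3   8. ]
b [211.  199.9] 225 [651.5 110.1   8. ]
c [225.6 185.2] 201 [660.5  38.4   8. ]
d [239.1 171.5] 183 [669.4 -32.5   8. ]
rack [209.8658147  220.88977636] 626 [447.6 114.9  28. ]
[[ 8  8  9 14 24 27 24 21 16 16 15 16 20 21 24 26 23 15 15 12  9]
 [ 8  8 10 18 28 23 17 14 14 11 13 12 14 18 22 25 25 18 13 13 11]
 [ 7  7 12 22 25 19 13 14 15 13 14 11 10 15 22 23 27 20 16 15 13]
 [ 7 10 16 25 21 12 14 17 16 17 16 12  7 11 20 24 27 25 16 13 13]
 [ 7 10 18 27 21 11 15 18 17 17 15 11  8 10 20 25 27 24 16 14 15]
 [ 8  8 20 28 22 11 15 16 16 16 12  8  6 12 22 24 29 25 18 15 13]
 [ 9 10 18 29 24 15 12 12 13 10  6  6 10 19 28 30 28 24 17 13 14]
 [ 7  9 13 23 27 22 15  8  7  5  6 10 19 26 31 31 29 20 14 15 13]
 [ 9  7 10 18 28 28 23 17 12 13 17 23 30 31 32 30 26 19 13 13 12]
 [ 9  9  7 14 24 28 28 26 26 26 29 33 31 32 31 27 21 15 14 14 12]]
```

```bash
python3 -m jog '{"jaw":[91,91,91,91,91,91,91,91,91,91],"slide":[[0,0,0],[0,0,0],[0,0,0],[0,0,0],[0,0,0],[0,0,0],[0,0,0],[0,0,0],[0,0,0],[0,0,0]],"spin":[-0.97,-0.97,-0.97,-0.97,-0.97,-0.97,-0.97,-0.97,-0.95,0]}' 30
python3 -m jog '{"jaw":[91,91,91,91,91,91,91,91,91,91],"slide":[[0.94,0.77,0],[0.94,0.77,0],[0.94,0.77,0],[0.94,0.77,0],[0.94,0.77,0],[0.94,0.77,0],[0.94,0.77,0],[0.94,0.77,0],[0.94,0.77,0],[0.94,0.77,0]],"spin":[0,0,0,0,0,0,0,0,0,0]}'
```

```text
time_s: 1.1
ee_pos: [199.7, -539.0, 213.5]
ee_rot: [-180.0, -0.0, 90.0]
force: [-0.6, -0.2, -0.8]
gripper_width: 90.9
gripper_force: 0.0
time_s: 2.1
ee_pos: [431.4, -255.8, 213.9]
ee_rot: [-180.0, 0.0, 89.8]
force: [0.3, -0.8, -0.1]
gripper_width: 90.9
gripper_force: 0.0
```

```bash
python3 -m jog '{"jaw":[91,91,91,91,91,91,91,91,91,91],"slide":[[0,0.05,0.9],[0,0,0.9],[0,0,0.9],[0,0,0.9],[0,0,0.9],[0,0,0.8],[0,0,0.7],[0,0,0.5],[0,0,0.3],[0,0,0]],"spin":[0,0,0,0,0,0,0,0,0,0]}'
python3 - <<'E'
from h import *
a=env.grab_frame('wrist')[:,:,::-1];b=env.grab_frame('side')[:,:,::-1]
cv2.imwrite('pics/w1.png',np.hstack([a[::1,::1],b[60:444,220:508]]))
E
```

```text
time_s: 3.1
ee_pos: [431.5, -256.7, 8.9]
ee_rot: [-179.9, -0.1, 89.9]
force: [-0.7, -0.1, 0.1]
gripper_width: 90.7
gripper_force: 0.0Traceback (most recent call last):
  File "<stdin>", line 3, in <module>
    return _nx.concatenate(arrs, 1, dtype=dtype, casting=casting)
           ~~~~~~~~~~~~~~~^^^^^^^^^^^^^^^^^^^^^^^^^^^^^^^^^^^^^^^
ValueError: all the input array dimensions except for the concatenation axis must match exactly, but along dimension 0, the array at index 0 has size 384 and the array at index 1 has size 324
```

```bash
python3 -m jog '{"jaw":[60,50,44,38,34,34,34,34,34,34],"slide":[[0,0,0],[0,0,0],[0,0,0],[0,0,0],[0,0,0],[0,0,0],[0,0,0],[0,0,0],[0,0,0],[0,0,0]],"spin":[0,0,0,0,0,0,0,0,0,0]}' 20
python3 - <<'E'
from h import *
a=env.grab_frame('wrist')[:,:,::-1];b=env.grab_frame('side')[:,:,::-1]
cv2.imwrite('pics/w1.png',np.hstack([a,b[:,224:]]))
E
```

```text
time_s: 4.2
ee_pos: [432.3, -257.2, 10.0]
ee_rot: [180.0, 0.0, 90.0]
force: [0.4, 0.2, -0.8]
gripper_width: 41.9
gripper_force: 20.0
```

View pics/w1.png

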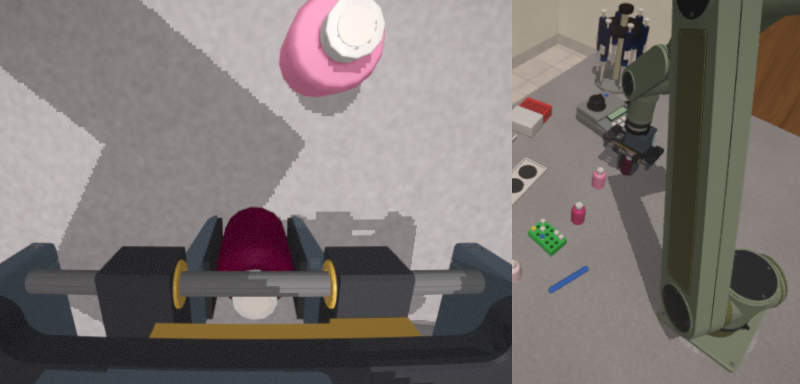

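The wine vial is gripped at 41.9 mm wide, centred at (255,260) in the wrist view, and clear of the others.

```bash
python3 -m jog '{"jaw":[34,34,34,34,34,34,34,34,34,34],"slide":[[0,0,0.0],[0,0,-0.2],[0,0,-0.5],[0,0,-0.8],[0,0,-0.9],[0,0,-0.9],[0,0,-0.7],[0,0,-0.33],[0.3,0.15,0],[0.6,0.3,0]],"spin":[0,0,0,0,0,0,0,0,0,0]}' 30
python3 -m jog '{"jaw":[34,34,34,34,34,34,34,34,34,34],"slide":[[0.9,0.43,0],[0.9,0.43,0],[0.9,0.43,0],[0.9,0.43,0],[0.9,0.43,0],[0.9,0.43,0],[0.9,0.43,0],[0.9,0.43,0],[0.9,0.43,0],[0.9,0.43,0]],"spin":[0,0,0,0,0,0,0,0,0,0]}'
python3 -m jog '{"jaw":[34,34,34,34,34,34,34,34,34,34],"slide":[[0.9,0.43,0],[0.9,0.43,0],[0.9,0.43,0],[0.9,0.43,0],[0.7,0.35,0],[0.38,0.2,0],[0,0,0],[0,0,0],[0,0,0],[0,0,0]],"spin":[0,0,0,0,0,0,0,0,0,0]}'
```

```text
time_s: 5.3
ee_pos: [445.1, -229.8, 139.0]
ee_rot: [-179.9, -0.0, 89.9]
force: [0.2, 0.4, -2.1]
gripper_width: 41.1
gripper_force: 30.0
time_s: 6.3
ee_pos: [573.9, 41.8, 137.9]
ee_rot: [-179.8, 0.0, 90.0]
force: [-0.3, -0.9, -0.9]
gripper_width: 41.1
gripper_force: 30.0
time_s: 7.3
ee_pos: [642.4, 179.2, 140.0]
ee_rot: [-180.0, 0.0, 89.9]
force: [-0.2, 0.5, -1.0]
gripper_width: 41.6
gripper_force: 30.0
```

```bash
python3 -m jog '{"jaw":[34,34,34,34,34,34,34,34,34,34],"slide":[[0.02,0.02,0.4],[0,0,0.8],[0,0,0.9],[0,0,0.8],[0,0,0.5],[0,0,0.3],[0,0,0.15],[0,0,0.1],[0,0,0.06],[0,0,0.03]],"spin":[0,0,0,0,0,0,0,0,0,0]}'
python3 -m jog '{"jaw":[34,34],"slide":[[0,0,0.01],[0,0,0]],"spin":[0,0]}'
python3 -c "
from h import *
cv2.imwrite('pics/p1.png',env.grab_frame('wrist')[:,:,::-1])"
```

```text
time_s: 8.3
ee_pos: [643.9, 181.0, 19.3]
ee_rot: [179.9, -0.0, 90.0]
force: [0.9, -0.4, -1.7]
gripper_width: 41.2
gripper_force: 30.0
time_s: 8.5
ee_pos: [643.6, 180.9, 18.7]
ee_rot: [180.0, -0.0, 90.0]
force: [-0.8, -0.0, -1.5]
gripper_width: 41.4
gripper_force: 30.0
```

View pics/p1.png

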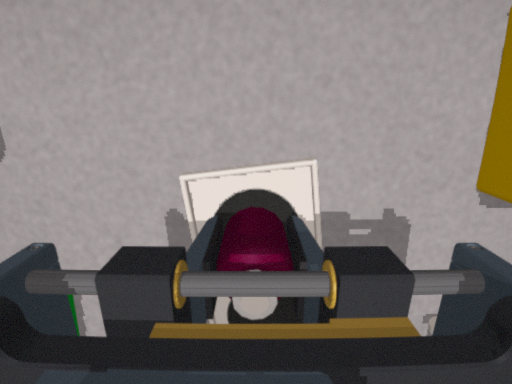

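The vial hangs over the middle of pad a, just above the pad since the weight is still on the wrist. I'll lower it the last bit and release.

```bash
python3 -m jog '{"jaw":[34,34,44,48,56,64,64,64,64,64],"slide":[[0,0,0.02],[0,0,0],[0,0,0],[0,0,0],[0,0,0],[0,0,0],[0,0,-0.4],[0,0,-0.8],[0,0,-1],[0,0,-1]],"spin":[0,0,0,0,0,0,0,0,0,0]}'
python3 -m jog '{"jaw":[70,80,91,91,91,91,91,91,91,91],"slide":[[-0.6,-0.72,-0.8],[-0.6,-0.72,0],[-0.6,-0.72,0],[-0.6,-0.72,0],[-0.6,-0.72,0],[-0.6,-0.72,0],[-0.6,-0.72,0],[-0.6,-0.72,0],[-0.6,-0.72,0],[-0.55,-0.65,0]],"spin":[0,0,0,0,0,0,0,0,0,0]}'
```

```text
time_s: 9.55
ee_pos: [643.3, 180.9, 115.5]
ee_rot: [180.0, 0.0, 90.0]
force: [0.6, 0.7, 0.0]
gripper_width: 64.1
gripper_force: 0.0
time_s: 10.55
ee_pos: [428.6, 1.6, 138.7]
ee_rot: [179.9, 0.0, 90.0]
force: [-0.5, 0.1, 0.0]
gripper_width: 90.9
gripper_force: 0.0
```

```bash
python3 -m jog '{"jaw":[91,91,91,91,91,91,91,80,60,50],"slide":[[0,0,0.7],[0,0,0.9],[0,0,0.9],[0,0,0.8],[0,0,0.5],[0,0,0.3],[0,0,0.16],[0,0,0],[0,0,0],[0,0,0]],"spin":[0,0,0,0,0,0,0,0,0,0]}' 20
python3 -m jog '{"jaw":[44,38,34,34,34,34,34,34,34,34],"slide":[[0,0,0],[0,0,0],[0,0,0],[0,0,0],[0,0,0],[0,0,-0.2],[0,0,-0.5],[0,0,-0.9],[0,0,-1],[0,0,-1]],"spin":[0,0,0,0,0,0,0,0,0,0]}' 30
```

```text
time_s: 11.55
ee_pos: [430.1, 2.3, 10.7]
ee_rot: [179.9, 0.0, 90.0]
force: [-0.4, -0.7, 0.3]
gripper_width: 69.4
gripper_force: 0.0
time_s: 12.55
ee_pos: [428.9, 2.3, 119.1]
ee_rot: [-179.9, 0.0, 90.0]
force: [0.6, 0.2, -1.1]
gripper_width: 41.7
gripper_force: 30.0
```

```bash
python3 -m jog '{"jaw":[34,34,34,34,34,34,34,34,34,34],"slide":[[0.15,0.3,-0.3],[0.35,0.7,0],[0.44,0.9,0],[0.44,0.9,0],[0.44,0.9,0],[0.44,0.9,0],[0.44,0.9,0],[0.44,0.9,0],[0.27,0.6,0],[0.15,0.4,0]],"spin":[0,0,0,0,0,0,0,0,0,0]}'
python3 -m jog '{"jaw":[34,34,34,34,34,34,34,34,34,34],"slide":[[0,0,0.4],[0,0,0.8],[0,0,0.9],[0,0,0.7],[0,0,0.4],[0,0,0.2],[0,0,0.1],[0,0,0.06],[0,0,0.04],[0,0,0.03]],"spin":[0,0,0,0,0,0,0,0,0,0]}'
```

```text
time_s: 13.55
ee_pos: [652.4, 110.0, 126.5]
ee_rot: [-180.0, 0.0, 90.0]
force: [0.2, -0.5, -2.0]
gripper_width: 41.7
gripper_force: 30.0
time_s: 14.55
ee_pos: [651.9, 109.2, 18.8]
ee_rot: [179.9, -0.0, 90.0]
force: [0.2, 0.1, -0.9]
gripper_width: 41.4
gripper_force: 30.0
```

```bash
python3 -m jog '{"jaw":[34,34,44,48,56,64,64,64,64,64],"slide":[[0,0,0.01],[0,0,0],[0,0,0],[0,0,0],[0,0,0],[0,0,0],[0,0,-0.4],[0,0,-0.8],[0,0,-1],[0,0,-1]],"spin":[0,0,0,0,0,0,0,0,0,0]}'
python3 -m jog '{"jaw":[70,80,91,91,91,91,91,91,91,91],"slide":[[-0.852,-0.619,-0.8],[-0.852,-0.619,0],[-0.852,-0.619,0],[-0.852,-0.619,0],[-0.852,-0.619,0],[-0.852,-0.619,0],[-0.852,-0.619,0],[-0.852,-0.619,0],[-0.852,-0.619,0],[-0.852,-0.619,0]],"spin":[0,0,0,0,0,0,0,0,0,0]}'
python3 -m jog '{"jaw":[91,91,91,91,91,91,91,80,60,50],"slide":[[0,0,0.7],[0,0,0.9],[0,0,0.9],[0,0,0.8],[0,0,0.5],[0,0,0.3],[0,0,0.16],[0,0,0],[0,0,0],[0,0,0]],"spin":[0,0,0,0,0,0,0,0,0,0]}' 20
```

```text
time_s: 15.55
ee_pos: [651.4, 109.2, 115.5]
ee_rot: [180.0, 0.0, 90.0]
force: [0.7, 0.3, 0.6]
gripper_width: 64.3
gripper_force: 0.0
time_s: 16.55
ee_pos: [465.2, -147.5, 138.8]
ee_rot: [179.9, 0.0, 90.0]
force: [-0.7, -0.2, 0.2]
gripper_width: 91.0
gripper_force: 0.0
time_s: 17.55
ee_pos: [466.4, -146.7, 10.8]
ee_rot: [179.9, 0.0, 90.0]
force: [-1.9, -0.8, -0.6]
gripper_width: 69.5
gripper_force: 0.0
```

```bash
python3 -m jog '{"jaw":[44,38,34,34,34,34,34,34,34,34],"slide":[[0,0,0],[0,0,0],[0,0,0],[0,0,0],[0,0,0],[0,0,-0.2],[0,0,-0.5],[0,0,-0.9],[0,0,-1],[0,0,-1]],"spin":[0,0,0,0,0,0,0,0,0,0]}' 30
python3 -m jog '{"jaw":[34,34,34,34,34,34,34,34,34,34],"slide":[[0.35,0.38,-0.3],[0.7,0.7,0],[0.75,0.8,0],[0.75,0.8,0],[0.75,0.8,0],[0.75,0.8,0],[0.75,0.8,0],[0.65,0.7,0],[0.45,0.45,0],[0.25,0.25,0]],"spin":[0,0,0,0,0,0,0,0,0,0]}'
python3 -m jog '{"jaw":[34,34,34,34,34,34,34,34,34,34],"slide":[[0,0,0.4],[0,0,0.8],[0,0,0.9],[0,0,0.7],[0,0,0.4],[0,0,0.2],[0,0,0.1],[0,0,0.06],[0,0,0.04],[0,0,0.03]],"spin":[0,0,0,0,0,0,0,0,0,0]}'
```

```text
time_s: 18.55
ee_pos: [465.4, -146.3, 119.1]
ee_rot: [-180.0, -0.0, 90.0]
force: [1.2, -0.4, -1.2]
gripper_width: 41.8
gripper_force: 30.0
time_s: 19.55
ee_pos: [660.9, 40.2, 125.5]
ee_rot: [-179.9, -0.0, 90.1]
force: [-0.4, 0.3, -1.5]
gripper_width: 41.3
gripper_force: 30.0
time_s: 20.55
ee_pos: [660.7, 38.1, 18.8]
ee_rot: [179.9, 0.0, 90.0]
force: [-0.9, -0.2, -1.3]
gripper_width: 41.9
gripper_force: 30.0
```

```bash
python3 -m jog '{"jaw":[34,34,44,48,56,64,64,64,64,64],"slide":[[0,0,0.02],[0,0,0],[0,0,0],[0,0,0],[0,0,0],[0,0,0],[0,0,-0.4],[0,0,-0.8],[0,0,-1],[0,0,-1]],"spin":[0,0,0,0,0,0,0,0,0,0]}'
python3 -m jog '{"jaw":[70,80,91,91,91,91,91,91,91,91],"slide":[[0.722,-0.732,-0.8],[0.722,-0.732,0],[0.722,-0.732,0],[0.722,-0.732,0],[0.722,-0.732,0],[0.722,-0.732,0],[0.722,-0.732,0],[0.722,-0.732,0],[0.722,-0.732,0],[0.722,-0.732,0]],"spin":[0,0,0,0,0,0,0,0,0,0]}'
python3 -m jog '{"jaw":[91,91,91,91,91,91,91,91,91],"slide":[[0,0,0.7],[0,0,0.9],[0,0,0.9],[0,0,0.8],[0,0,0.5],[0,0,0.3],[0,0,0.16],[0,0,0],[0,0,0]],"spin":[0,0,0,0,0,0,0,0,0]}' 20
python3 -c "
from h import *
cv2.imwrite('pics/p2.png',np.hstack([env.grab_frame('wrist')[:,:,::-1],env.grab_frame('top')[:,100:388,::-1]]))"
```

```text
time_s: 21.55
ee_pos: [660.1, 38.0, 115.2]
ee_rot: [180.0, 0.0, 90.0]
force: [0.5, -0.6, 0.2]
gripper_width: 64.0
gripper_force: 0.0
time_s: 22.55
ee_pos: [439.8, 255.5, 138.5]
ee_rot: [179.9, -0.0, 90.0]
force: [0.3, 0.7, -0.5]
gripper_width: 91.2
gripper_force: 0.0
time_s: 23.45
ee_pos: [441.2, 254.9, 10.4]
ee_rot: [179.9, -0.0, 90.0]
force: [-0.4, -0.3, 1.2]
gripper_width: 90.8
gripper_force: 0.0
```

View pics/p2.png

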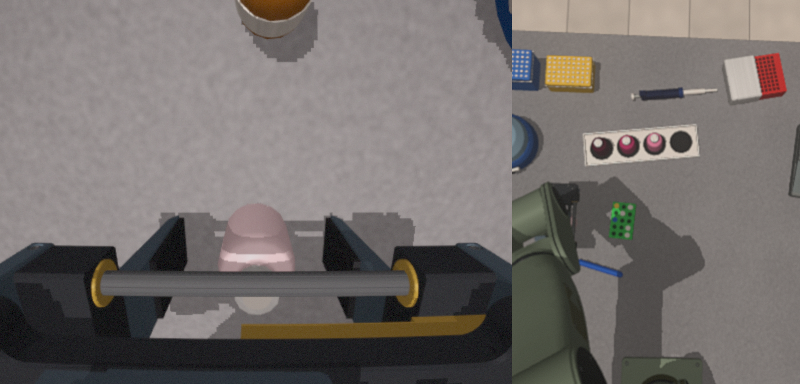

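The pale vial sits between the open fingers (255,250). In the top view wine, magenta and rose stand on pads a, b and c, with d (681,141) empty.

```bash
python3 -m jog '{"jaw":[60,50,44,38,34,34,34,34,34,34],"slide":[[0,0,0],[0,0,0],[0,0,0],[0,0,0],[0,0,0],[0,0,0],[0,0,-0.3],[0,0,-0.8],[0,0,-1],[0,0,-1]],"spin":[0,0,0,0,0,0,0,0,0,0]}' 30
python3 -m jog '{"jaw":[34,34,34,34,34,34,34,34,34,34],"slide":[[-0.3,0.3,-0.8],[-0.7,0.6,0],[-0.9,0.72,0],[-0.9,0.72,0],[-0.9,0.72,0],[-0.9,0.72,0],[-0.9,0.72,0],[-0.9,0.72,0],[-0.9,0.72,0],[-0.9,0.72,0]],"spin":[0,0,0,0,0,0,0,0,0,0]}'
python3 -m jog '{"jaw":[34,34,34,34,34],"slide":[[-0.9,0.6,0],[-0.31,0.25,0],[-0.2,0.1,0],[0,0,0],[0,0,0]],"spin":[0,0,0,0,0]}'
```

```text
time_s: 24.55
ee_pos: [440.2, 254.4, 103.8]
ee_rot: [-180.0, 0.0, 90.0]
force: [1.1, 0.0, -0.3]
gripper_width: 41.4
gripper_force: 30.0
time_s: 25.55
ee_pos: [640.9, 7.4, 127.0]
ee_rot: [-180.0, -0.0, 90.0]
force: [0.3, -0.1, -1.1]
gripper_width: 41.6
gripper_force: 30.0
time_s: 26.05
ee_pos: [668.1, -32.6, 126.7]
ee_rot: [-179.9, -0.0, 90.1]
force: [-0.6, -0.5, -0.9]
gripper_width: 41.3
gripper_force: 30.0
```

```bash
python3 -m jog '{"jaw":[34,34,34,34,34,34,34,34,34,34],"slide":[[0,0,0.4],[0,0,0.8],[0,0,0.9],[0,0,0.7],[0,0,0.4],[0,0,0.2],[0,0,0.1],[0,0,0.06],[0,0,0.04],[0,0,0.03]],"spin":[0,0,0,0,0,0,0,0,0,0]}'
python3 -m jog '{"jaw":[34,34,44,48,56,64,64,64,64,64],"slide":[[0,0,0.02],[0,0,0],[0,0,0],[0,0,0],[0,0,0],[0,0,0],[0,0,-0.4],[0,0,-0.8],[0,0,-1],[0,0,-1]],"spin":[0,0,0,0,0,0,0,0,0,0]}'
python3 -m jog '{"jaw":[64,64,64,64,64,64,64,64,64,64],"slide":[[0,-0.7,-0.8],[0,-0.9,-0.8],[0,-0.9,-0.8],[0,-0.9,0],[0,-0.9,0],[0,-0.9,0],[0,-0.9,0],[0,-0.9,0],[0,0,0],[0,0,0]],"spin":[0,0,0,0,0,0,0,0,0,0]}'
python3 - <<'E'
from h import *
t=env.grab_frame('top')[:,:,::-1].copy();s=env.grab_frame('side')[:,:,::-1].copy();T=env.camera_model('top')
cv2.imwrite('pics/f.png',np.hstack([cv2.resize(t[110:170,160:300],None,fx=3,fy=3),cv2.resize(s[140:230,170:275],(420,360))[:180*1+180][:180]])if 0 else np.vstack([cv2.resize(t[110:170,160:300],(700,300)),cv2.resize(s[150:236,170:270],(700,300))]))
for a in [(186,145),(214,143),(243,141),(270,138)]:
    ca,na=cen((t.min(2)>140)&(np.hypot(*(np.indices(t.shape[:2])-np.array([a[1],a[0]])[:,None,None]))<9),a);print(ca.round(1),na,onplane(T,ca,81).round(1))
h=cv2.cvtColor(t,cv2.COLOR_BGR2HSV)
ca,na=cen((abs(h[...,0].astype(int)-60)<15)&(h[...,1]>100),(210,220));print('rack',ca,na,onplane(T,ca,28).round(1))
E
```

```text
time_s: 27.05
ee_pos: [669.2, -33.4, 20.9]
ee_rot: [179.9, -0.0, 90.0]
force: [-5.1, 1.0, 13.9]
gripper_width: 41.3
gripper_force: 30.0
time_s: 28.05
ee_pos: [668.9, -33.7, 114.7]
ee_rot: [180.0, 0.0, 90.0]
force: [-0.3, -0.9, 0.3]
gripper_width: 63.8
gripper_force: 0.0
time_s: 29.05
ee_pos: [459.3, -33.7, 186.2]
ee_rot: [179.9, 0.0, 90.0]
force: [0.1, -0.0, -0.4]
gripper_width: 64.1
gripper_force: 0.0
[185.5 142.3] 45 [642.1 179.8  81. ]
[213.6 139.9] 46 [650.9 109.2  81. ]
[241.6 137.5] 50 [659.6  38.3  81. ]
[268.5 136.4] 147 [665. -30.  81.]
rack [210.00315956 220.99052133] 633 [447.3 114.5  28. ]
```

View pics/f.png

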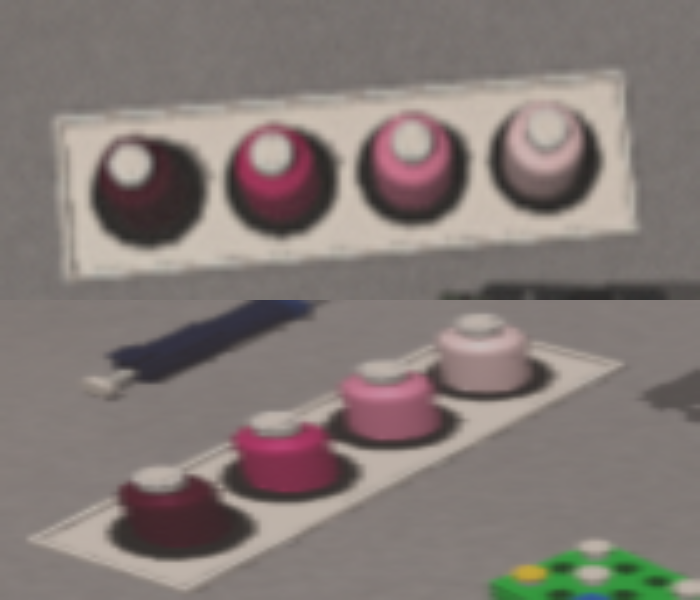

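The final views show wine, magenta, rose and pale upright and centred on pads a to d, to within about 2 mm. The rack hasn't moved and the arm is clear.

```bash
python3 -c "
from workcell import env
print(env.job_done())"
```

```text
the job is handed in; nothing more can be done
None
```

The job is handed in, though I haven't seen a verdict: the four vials stand upright on the pads, palest nearest the meter to darkest farthest, each within about 2 mm of centre, and the green rack did not move.

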